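# Knock a stuck drill bush out of its jig from below

### The arm

A 6-joint arm with a two-finger parallel gripper is mounted at the origin on a cart in front of the work surface, level with it; the furniture and walls round the work are solid. World frame = base frame: x ahead of the robot, y to its left, z up, the work surface at z = 0. Lengths are in m, angles in rad, forces in N, time in s.
With the tool pointing down it reaches from about 0.25 to 0.725 m from the base axis. Payload 4 kg.
Tool frame: the origin (TCP) lies at the very end of the fingers, on their centre line; the grasp point (between the pads) lies 19 mm behind it; z points along the fingers, y is the line along which they close (so a half turn about z gives the same grasp; the last joint's range is limited). The gripper opens to 85 mm and grips with 20 to 120 N. Pads are 22 mm wide; open, the fingers measure 114 mm over their backs; the gripper's body (76 mm by 85 mm) begins 54 mm behind the grasp point. The pads swing forward as they close: fully open they stand 13 mm farther back than shut.
Start: joints at [1.214, 0.241, 0.005, 1.335, 0, 1.571], TCP at [0.175, 0.469, 0.231] pointing down, gripper open.
Joint ranges: [-2.72, 2.72], [-1.05, 1.87], [-1.09, 1.28], [-1.99, 2.15], [-1.42, 1.44], [-3.14, 3.14]. Speed limits (rad/s): [2.79, 2.79, 3.14, 3.14, 3.14, 3.14].

### API

Orientations are given as a unit quaternion [x, y, z, w].
In Python, from workcell import bot, vision, workorder gives the robot as it stands.
- The arm moves only by the shell command python3 -m creep 'ROWS' [OPENING]. ROWS is JSON, a list of rows, each a list of 2 entries, a list of its own where there are three numbers: the shift along the tool's x, y, z in mm, then the turn, a rotation vector about the tool's x, y, z in rad. In form: [[[dx, dy, dz], [wx, wy, wz]], ...]. A call has 1 to 12 rows; each row shifts and turns the commanded pose from where the row before left it, along the tool's axes as they then stand; what a row does not reach is not made up. A row lasts 1/8 s, in which the tool goes at most 62.5 mm and 10.7 degrees, less where a joint would pass 70% of its speed; a pose out of reach is approached as far as the arm can. A call is refused whole if a number of a shift passes 62.5 or a number of a turn 0.188, either way. A call with a gripper value outside its range is refused whole. OPENING is the finger opening in mm, from 0 to 85.4, set as the call begins (- or left out, the last holds). The fingers move at their own pace and stop on an object; the grip force is fixed at half the most. Time passes only in rows, so rows that do not move let the fingers close. It gives the time, the measured TCP pose, the force, the opening and the grip force at its end, in the units of the state.
- bot.get_obs(): the state, without advancing time (a new reading comes with each control period).
- vision.camera(name): name is "scene" or "top" or "wrist"; returns a dict with "image" (480x640x3 uint8, blue, green, red), "z_map" (480x640 float32, m along the optical axis (not along the pixel's ray), 0 where there is no reading), "K" (3x3 intrinsics, pixels), "rvec" (rotation vector, rad) and "tvec" (3), from world to camera coordinates, as OpenCV has them; the wrist camera has in their place "tool_from_camera" (4x4, takes a point from camera to tool coordinates, whose origin is the TCP and whose axes are the flange's). Camera axes: x right, y down, z forward; pixel columns grow to the right and rows downward; lengths in m; the calibration is good to about 2 mm. A picture is of the moment at which its call begins: read the wrist's pose just before it.
- workorder.job_done(): hands the job in; it is judged then, once.
Trained networks look in a picture, given as the dict that the camera call returned (one of the last four; its "shot" number tells which), for a name from the list of things; names that differ only in an ending like _2 or _b are one class to them, and where a whole thing is asked for, a point or a joint stands for the part that bears it (a point fixed in the world has none). Each returns a list of dicts, best first, with "score" (0 to 1); they miss things now and then, are a little off and sometimes report something else, mostly with a low value. They report only what shows in the picture. A call takes as long as a camera call. They do not tell look-alikes from the thing itself.
- vision.spot_in(picture, query): "position" ([column, row] in pixels, amid what is visible of it).
- vision.place_of(picture, query): "position" ([column, row] in pixels: a listed point, or the origin of a listed thing).
The state is a dict: "clock": time; "joint_pos": joint angles; "joint_vel": joint speeds; "tau": joint torques, N m; "eef_pos": TCP position; "tool_rot": TCP orientation; "ft_force": force on the tool from outside, world axes, zero at the start; "ft_torque": the same for the moment, N m; "grip_width": finger opening in m; "grasp_force": force on a finger pad.
Only numpy, scipy, OpenCV 4.12 (cv2) and the standard library are available. Lean on these libraries where they do the work, as an engineer would, in place of code of your own. Each camera call takes 0.05 s, during which the arm holds its last target. There are 200 camera calls.

### The job

The brass drill bush is stuck flush in the pocket of the raised wooden jig. With the C-shaped knock-out tool, feel for the access hole under the jig and push the bush up from below until it stands well proud of the plate, then set the tool down standing upright on the table, clear of the jig. Pull the bush out with the gripper and stand it upright on the floor of the wooden tray, without shifting the tin, bottle or sanding block.

Things in the scene. Friction and masses are not known exactly. Their poses are not given: they have to be found in the camera images.
- jig: Fixed wooden jig. Plate 90 (x) x 130 (y) x 28 mm, top 86 mm above the table, on two side cheeks 58 mm high along its y = +-61 mm edges (feet 110 x 26 x 10 mm). Front (-x) and back are open underneath, 96 mm wide between the feet. Origin: centre of the underside, on the table; x points from the front to the back, z up.
- pocket_top (a point): Centre of the mouth of the round 38 mm pocket, on the plate's top (jig [-12, 0, 86] mm), 33 mm behind its front edge. The waxed pocket goes down through the plate, 28 mm, to an aluminium sole. Spring pads in its walls hold the bush by friction at any height: it slides at 5 to 12 N.
- sole_under (a point): Point on the sole's underside, straight below the pocket's axis (jig [-12, 0, 52] mm). The sole is 6 mm thick with one round 12 mm access hole at jig x = -12 mm; its y lies up to 13 mm to either side of this point, unknown and hidden: feel for it. A pin on the sole stops at 52 mm; in the hole it meets the bush at 58 mm.
- bush: Brass drill bush: cylinder 36 mm in diameter, 28 mm tall, about 0.12 kg; the tool's pin cannot enter its narrow 7 mm bore. Origin: centre of its underside; z is its axis. It starts in the pocket, underside at jig z = 58 mm, top flush with the plate.
- bush_top (a point): Centre of the bush's top face, 28 mm above its origin.
- poker: Loose C-shaped tool, about 0.28 kg, standing on its foot. Origin: on the foot's underside below pin and handle; x points out of the C's open side. Foot 84 x 34 x 8 mm (x -62 to +22). Blue spine x -60 to -48, 18 mm wide; blue upper arm z 95 to 107, x -60 to +10. Throat 59 mm high over the pin, 48 mm deep.
- poker_tip (a point): Round top of the tool's upturned pin, 8 mm in diameter (tool [0, 0, 36] mm); the pin stands 28 mm above the foot.
- poker_grip (a point): Middle of the orange handle, 24 x 24 mm, upright over the pin from z = 106 to 152 mm (tool [0, 0, 130] mm); grip it from above, across its tool-y faces.
- tray: Shallow wooden tray, loose, outside 160 x 240 mm, walls 37 mm high and 8 mm thick, floor 5 mm thick, inside 144 x 224 mm. Origin: centre of its underside. Its long sides are turned +0.157 rad about z from the body's y axis. A steel rim (66 mm ring, 10 mm high) lies in its -y half.
- tray_spot (a point): A free spot on the tray's floor, in its +y half (tray [-8, 50, 5] mm).
- stack_foot (a point): Fixed: foot of the nearest of four tall bamboo stacks, roughly 0.1 m thick, over 0.5 m high, standing on the left of the table (the others lie up to 0.13 m farther left or back). They stand in the way of an arm that swings in from the left: draw it in first.
- wax_tin: Green-lidded round tin, 70 mm wide, 52 mm high; bystander. Origin: centre of underside.
- glue_bottle: Glue bottle with an orange tip, 54 mm wide, 160 mm high; bystander. Origin: centre of underside.
- sanding_block: Sanding block about 85 x 110 x 28 mm; bystander. Origin: centre of underside.
Mind the look-alikes: they are no part of the job. There is more than one size of the bush; the one meant has the size given above.

How it is judged:
By the outcome, as a careful person would: the job done as asked, in the order asked, and still so for the second after the job is handed in, with the robot touching nothing.
It also fails if it takes over 72 s, if anything falls off the work surface, if the arm or the gripper's body presses on something with over 40 N, if the wrist force passes 120 N, or if a joint passes its speed limit or range.

## Working session

There is one attempt and no reset: what is moved stays moved. The work goes in short steps, Python scripts to look and compute and a shell command to move; the robot and the scene stay as the last step left them, time stands still between calls to the robot, and variables do not carry over. Pictures are saved under pics/ and viewed, at most 10 in all, crops included, and the job is handed in when it is done.

```bash
mkdir -p pics; ls
cat > h.py <<'E'
import numpy as np,cv2
from scipy.spatial.transform import Rotation as R
from workcell import bot,vision,workorder
def ext(p,o=None):
    if 'rvec' in p:
        M=np.eye(4);M[:3,:3]=cv2.Rodrigues(np.array(p['rvec'],float))[0];M[:3,3]=np.ravel(p['tvec']);return np.linalg.inv(M)
    T=np.eye(4);T[:3,:3]=R.from_quat(o['tool_rot']).as_matrix();T[:3,3]=o['eef_pos'];return T@np.array(p['tool_from_camera'])
def ray(p,uv,o=None):
    C=ext(p,o);d=C[:3,:3]@(np.linalg.inv(p['K'])@[uv[0],uv[1],1]);return C[:3,3],d
def atz(p,uv,z,o=None):
    c,d=ray(p,uv,o);return c+d*(z-c[2])/d[2]
def byd(p,uv,o=None):
    c,d=ray(p,uv,o);u,v=int(round(uv[0])),int(round(uv[1]));return c+d*p['z_map'][v,u]
def cloud(p,o=None):
    C=ext(p,o);v,u=np.mgrid[:480,:640];z=p['z_map'];K=np.array(p['K'])
    P=np.stack([(u-K[0,2])/K[0,0]*z,(v-K[1,2])/K[1,1]*z,z],-1);return P@C[:3,:3].T+C[:3,3]
def px(p,X,o=None):
    C=np.linalg.inv(ext(p,o));q=np.array(p['K'])@(C[:3,:3]@np.array(X)+C[:3,3]);return q[:2]/q[2]
E
python3 - <<'E'
from h import *
np.set_printoptions(precision=4,suppress=True)
print(bot.get_obs())
Z=dict(jig=0,pocket_top=.086,bush_top=.086,poker=0,poker_tip=.036,poker_grip=.13,tray=0,tray_spot=.005,stack_foot=0,wax_tin=0,glue_bottle=0,sanding_block=0)
for n in('scene','top'):
    p=vision.camera(n);cv2.imwrite(f'pics/{n}.png',p['image']);print(n,ext(p)[:3,3])
    for k,z in Z.items():
        for r in vision.place_of(p,k)[:3]: print(k,round(r['score'],2),np.round(r['position'],0),atz(p,r['position'],z))
E
```

```text
pics
{'clock': 0.0, 'joint_pos': array([ 1.214 ,  0.2414,  0.0037,  1.3353, -0.    ,  1.5708]), 'joint_vel': array([ 0.0003, -0.0011,  0.0003,  0.0005, -0.0004, -0.0003]), 'tau': array([ -0.0005, -37.2324,  25.2406,   0.0171,  -0.0001,  -0.    ]), 'eef_pos': array([0.1744, 0.4679, 0.2304]), 'tool_rot': array([ 0.1774,  0.9841, -0.0011, -0.0002]), 'ft_force': array([-0.1864,  0.0311,  0.1911]), 'ft_torque': array([0.0107, 0.0116, 0.0254]), 'grasp_force': 0.0, 'grip_width': 0.08559793519908467}
scene [ 0.1475 -0.737   0.5711]
jig 0.82 [300. 269.] [0.5869 0.0074 0.    ]
pocket_top 0.8 [296. 234.] [0.5795 0.0035 0.086 ]
bush_top 0.64 [223. 261.] [0.4248 0.0007 0.086 ]
bush_top 0.53 [293. 237.] [ 0.5712 -0.0014  0.086 ]
poker_tip 0.49 [296. 252.] [0.5879 0.0194 0.036 ]
poker_grip 0.84 [250. 263.] [ 0.4323 -0.098   0.13  ]
tray 0.72 [401. 367.] [ 0.5672 -0.3191  0.    ]
tray_spot 0.72 [414. 388.] [ 0.5492 -0.3661  0.005 ]
wax_tin 0.77 [373. 254.] [ 0.7429 -0.0366  0.    ]
glue_bottle 0.85 [363. 230.] [0.7904 0.0571 0.    ]
sanding_block 0.9 [320. 221.] [0.7361 0.1555 0.    ]
sanding_block 
[... 258 characters left out ...]
0034 0.086 ]
bush_top 0.7 [285. 251.] [ 0.5674 -0.0048  0.086 ]
poker 0.65 [327. 306.] [ 0.4364 -0.0958  0.    ]
poker_tip 0.76 [332. 314.] [ 0.4218 -0.1079  0.036 ]
poker_grip 0.61 [329. 311.] [ 0.4346 -0.0993  0.13  ]
poker_grip 0.4 [286. 245.] [ 0.5792 -0.0095  0.13  ]
tray_spot 0.78 [441. 256.] [ 0.5507 -0.3733  0.005 ]
tray_spot 0.36 [330. 310.] [ 0.4265 -0.1039  0.005 ]
stack_foot 0.27 [294. 180.] [ 0.7441 -0.0207  0.    ]
wax_tin 0.91 [296. 182.] [ 0.738  -0.0272  0.    ]
glue_bottle 0.62 [266. 161.] [0.791  0.0466 0.    ]
sanding_block 0.71 [221. 183.] [0.7388 0.156  0.    ]
sanding_block 0.61 [418. 249.] [ 0.5685 -0.3185  0.    ]
sanding_block 0.48 [266. 162.] [0.7895 0.0462 0.    ]
```

View pics/scene.png

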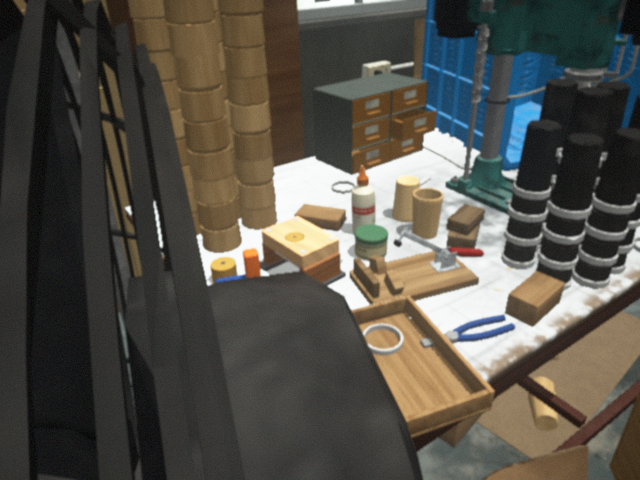

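View pics/top.png

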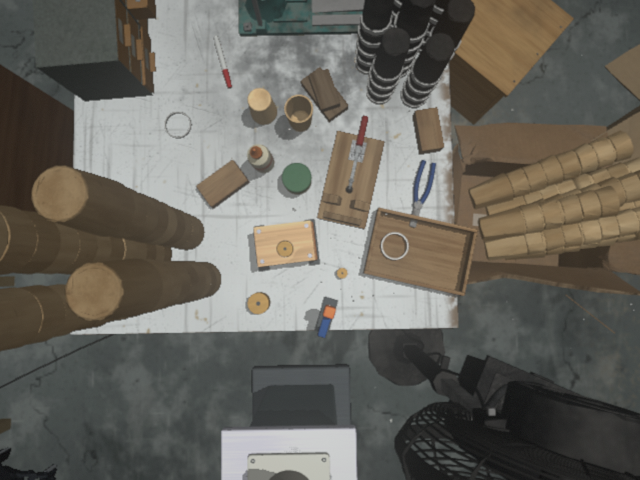

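Run:
```python
from h import *
np.set_printoptions(precision=4,suppress=True)
p=vision.camera('top');P=cloud(p);hsv=cv2.cvtColor(p['image'],cv2.COLOR_BGR2HSV).astype(int)
H,S,V=[hsv[...,i] for i in range(3)];x,y,z=[P[...,i] for i in range(3)]
near=(abs(x-.43)<.1)&(abs(y+.1)<.08)
o=near&(z>.14)&(H<20)&(S>120);print('handle top',o.sum(),P[o].mean(0),P[o].min(0),P[o].max(0))
b=near&(z>.095)&(z<.13)&(H>95)&(H<130)&(S>80);print('arm',b.sum(),P[b].mean(0),P[b].min(0),P[b].max(0))
def rect(m,n):
    r=cv2.minAreaRect(P[m][:,:2].astype(np.float32)*1000);print(n,m.sum(),r,P[m][:,2].mean());print(cv2.boxPoints(r).tolist())
rect(o,'h')
rect(b,'b')
rect((abs(x-.58)<.09)&(abs(y)<.1)&(abs(z-.086)<.008),'plate')
rect((abs(x-.57)<.12)&(abs(y+.32)<.17)&(abs(z-.037)<.006)&(H<30)&(S>60),'tray')
s=(z>.15)&(y>.08)&(x>.3)&(x<.9)
for zz in np.arange(.1,.7,.1):
    m=(abs(z-zz)<.05)&(y>.1)&(x>.25)&(x<.9)
    if m.any(): print(zz,m.sum(),P[m].min(0),P[m].max(0))
m=(abs(z-.05)<.03)&(abs(x-.55)<.2)&(abs(y-.17)<.15)
```

```text
handle top 111 [ 0.4357 -0.0996  0.1511] [ 0.4226 -0.1106  0.1413] [ 0.4475 -0.0872  0.1571]
arm 147 [ 0.3985 -0.0878  0.1064] [ 0.3774 -0.1     0.1008] [ 0.4186 -0.0754  0.1132]
h 111 ((435.5520935058594, -99.75321960449219), (22.057064056396484, 21.752574920654297), 70.8237075805664) 0.15110640352991822
[[421.65667724609375, -106.59720611572266], [442.2022705078125, -113.7424087524414], [449.447509765625, -92.90923309326172], [428.90191650390625, -85.76403045654297]]
b 147 ((398.5411682128906, -87.9087142944336), (16.69580841064453, 41.163997650146484), 70.78562927246094) 0.10635358650412473
[[376.3583984375, -89.01798248291016], [415.22930908203125, -102.56519317626953], [420.72393798828125, -86.79944610595703], [381.85302734375, -73.25223541259766]]
plate 2284 ((584.9138793945312, -0.8238983154296875), (90.38697814941406, 130.32752990722656), 5.9095611572265625) 0.085685782036524
[[533.2514038085938, 59.34050750732422], [546.6697387695312, -70.2944107055664], [636.5763549804688, -60.988304138183594], [623.1580200195312, 68.64661407470703]]
tray 1111 ((572.8076782226562, -287.0064697265625), (306.46844482421875, 161.63992309570312), 75.74217987060547) 0.036338337095022634
[[456.73779296875, -415.61590576171875], [613.3988037109375, -455.42547607421875], [688.8775634765625, -158.39703369140625], [532.216552734375, -118.58746337890625]]
0.1 3500 [0.4368 0.156  0.05  ] [0.8999 0.5849 0.1499]
0.2 3146 [0.4349 0.1556 0.15  ] [0.8998 0.5853 0.2499]
0.30000000000000004 1898 [0.4361 0.1553 0.25  ] [0.6629 0.2999 0.35  ]
0.4 3108 [0.4336 0.1536 0.3501] [0.6634 0.3236 0.4499]
0.5 6149 [0.4334 0.1534 0.45  ] [0.6643 0.3304 0.55  ]
0.6 12597 [0.4335 0.157  0.55  ] [0.6635 0.3199 0.65  ]
```

```bash
cat > g.py <<'E'
import sys
from h import *
np.set_printoptions(precision=4,suppress=True)
# usage: g.py x y z(mm) tool_y_angle
o=bot.get_obs();r=R.from_quat(o['tool_rot'])
x,y,z,a=map(float,sys.argv[1:5])
Ry=np.array([np.cos(a),np.sin(a),0]);Rz=np.array([0,0,-1.]);Rx=np.cross(Ry,Rz)
t=R.from_matrix(np.c_[Rx,Ry,Rz])
d=np.array([x,y,z])-np.array(o['eef_pos'])*1000
print('shift tool mm',r.inv().apply(d),'turn',(r.inv()*t).as_rotvec(),'t',o['clock'],'pos',o['eef_pos']*1000,'F',o['ft_force'],'w',o['grip_width'],o['grasp_force'])
E
python3 -m creep '[[[-20,-40,0],[0,0,0]],[[-20,-40,0],[0,0,0]],[[-20,-40,0],[0,0,0]],[[-20,-40,0],[0,0,0]],[[-20,-40,0],[0,0,0]],[[-30,-40,0],[0,0,0]],[[-40,-30,0],[0,0,0]],[[-40,-30,0],[0,0,0]]]'
python3 g.py 435.7 -99.7 200 1.236
```

```text
clock: 2.35
eef_pos: [0.2672, 0.1128, 0.2318]
tool_rot: [0.177, 0.984, 0.001, 0.001]
ft_force: [1.6, 1.0, -0.1]
grip_width: 0.0853
grasp_force: 0.0
shift tool mm [-231.8985 -140.5547   31.9294] turn [ 0.0016  0.0016 -0.0211] t 2.35 pos [267.2423 112.8169 231.7896] F [ 1.6336  1.049  -0.094 ] w 0.0852892854010718 0.0
```

```bash
python3 -m creep '[[[-46,-28,3],[0,0,-0.021]],[[-46,-28,0],[0,0,0]],[[-46,-28,0],[0,0,0]],[[-46,-28,0],[0,0,0]],[[-46,-28,0],[0,0,0]],[[0,0,0],[0,0,0]],[[0,0,0],[0,0,0]]]' >/dev/null
python3 g.py 435.7 -99.7 111 1.236
python3 - <<'E'
from h import *
o=bot.get_obs();p=vision.camera('wrist');cv2.imwrite('pics/w1.png',p['image'])
P=cloud(p,o);h=cv2.cvtColor(p['image'],cv2.COLOR_BGR2HSV).astype(int)
m=(h[...,0]<20)&(h[...,1]>120)&(abs(P[...,2]-.152)<.006)&(abs(P[...,0]-.436)<.05)&(abs(P[...,1]+.1)<.05)
print(m.sum(),P[m].mean(0),cv2.minAreaRect(P[m][:,:2].astype(np.float32)*1000))
E
```

```text
shift tool mm [ -1.5198  -5.0958 116.9321] turn [ 0.0001 -0.0016 -0.0016] t 3.225 pos [436.122  -94.4603 227.9349] F [-0.5629 -0.1406 -0.0493] w 0.08541344494585648 0.0
1198 [ 0.4319039  -0.09987322  0.15093812] ((432.48675537109375, -100.29835510253906), (22.788908004760742, 22.44957160949707), 71.07588195800781)
```

View pics/w1.png

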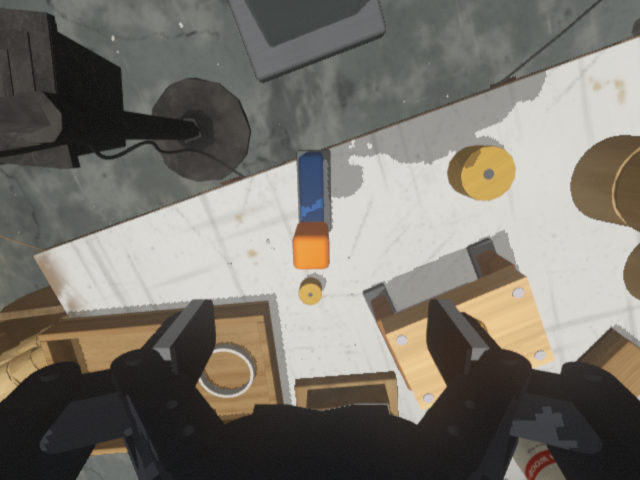

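```bash
python3 -m creep '[[[0,-6,30],[0,0,0]],[[0,0,40],[0,0,0]],[[0,0,30],[0,0,0]],[[0,0,14],[0,0,0]],[[0,0,0],[0,0,0]]]' >/dev/null
python3 g.py 434 -100 113 1.236
```

```text
shift tool mm [-0.0965 -0.5091  1.1785] turn [-0.0001 -0.0013  0.0003] t 3.9 pos [434.0774 -99.4878 114.1786] F [ 0.0141 -0.0754  0.6402] w 0.08540999607546595 0.0
```

```bash
python3 -m creep '[[[0,-0.5,1],[0,0,0]],[[0,0,0],[0,0,0]],[[0,0,0],[0,0,0]],[[0,0,0],[0,0,0]],[[0,0,0],[0,0,0]],[[0,0,0],[0,0,0]]]' 15
python3 -m creep '[[[0,0,-10],[0,0,0]],[[0,0,0],[0,0,0]],[[0,0,0],[0,0,0]]]'
python3 g.py 500 -50 118 1.67
```

```text
clock: 4.65
eef_pos: [0.4355, -0.101, 0.114]
tool_rot: [0.167, 0.986, -0.0, 0.001]
ft_force: [1.0, 0.3, 5.5]
grip_width: 0.0236
grasp_force: 60.1
clock: 5.03
eef_pos: [0.434, -0.1006, 0.1228]
tool_rot: [0.167, 0.986, 0.0, -0.001]
ft_force: [0.2, 0.3, -2.9]
grip_width: 0.0233
grasp_force: 59.2
shift tool mm [-45.5991  69.5526   4.7401] turn [ 0.0001 -0.0014 -0.435 ] t 5.025 pos [ 434.0343 -100.6424  122.8145] F [ 0.1794  0.2936 -2.9194] w 0.02331220482658659 59.196597933769226
```

```bash
python3 -m creep '[[[-12,22,0],[0,0,0]],[[-12,24,0],[0,0,0]],[[-12,23,0],[0,0,0]],[[0,0,0],[0,0,-0.11]],[[0,0,0],[0,0,-0.11]],[[0,0,0],[0,0,-0.11]],[[0,0,0],[0,0,-0.107]],[[0,0,0],[0,0,0]],[[0,0,0],[0,0,0]]]' >/dev/null
python3 g.py 492.3 -12 120.5 1.674
python3 - <<'E'
from h import *
np.set_printoptions(precision=4,suppress=True)
o=bot.get_obs();p=vision.camera('wrist');cv2.imwrite('pics/w2.png',p['image'])
a=1.236;Ry=np.array([np.cos(a),np.sin(a),0]);Rz=np.array([0,0,-1.])
t=R.from_matrix(np.c_[np.cross(Ry,Rz),Ry,Rz])*R.from_rotvec([-.0001,.0016,.0016])
o1=dict(eef_pos=np.array([436.122,-94.4603,227.9349])/1000,tool_rot=t.as_quat())
for uv in [(402,340),(519,293),(540,355),(428,398),(472,346.5)]: print(atz(p,uv,.086,o1))
print(atz(p,(312,245),.152,o1))
for r in vision.place_of(p,'pocket_top')[:2]+vision.place_of(p,'bush_top')[:3]: print(r,atz(p,r['position'],.086,o))
E
```

```text
shift tool mm [-4.7618 35.1514  2.4678] turn [ 0.0002 -0.0008 -0.0035] t 6.15 pos [491.0626 -47.4511 122.9646] F [ 1.3057 -0.5847 -4.173 ] w 0.02341133554046409 59.73121762275696
[ 0.556  -0.0587  0.086 ]
[0.5453 0.0489 0.086 ]
[0.6122 0.0555 0.086 ]
[ 0.6236 -0.0523  0.086 ]
[ 0.5832 -0.0009  0.086 ]
[ 0.4283 -0.0972  0.152 ]
{'position': [498.7, 202.1], 'score': 0.95} [0.4418 0.0384 0.086 ]
{'position': [197.0, 262.7], 'score': 0.73} [ 0.4896 -0.1132  0.086 ]
```

View pics/w2.png

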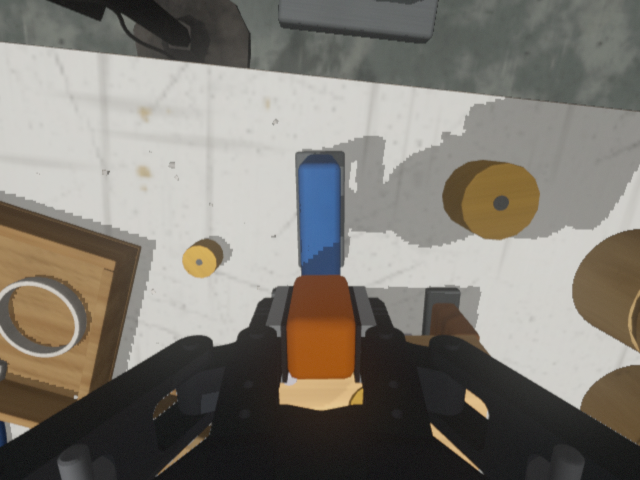

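```bash
python3 -m creep '[[[-4,18,1],[0,0,0]],[[-2,18,1.5],[0,0,-0.003]],[[-20,0,0],[0,0,0]],[[-20,0,0],[0,0,0]],[[-20,0,0],[0,0,0]],[[-10,0,0],[0,0,0]],[[0,0,0],[0,0,0]]]' 
python3 g.py 572 -2.5 122.5 1.674
```

```text
clock: 7.18
eef_pos: [0.5634, -0.0029, 0.1205]
tool_rot: [-0.053, 0.999, 0.0, -0.0]
ft_force: [-1.0, -1.3, -3.9]
grip_width: 0.0233
grasp_force: 59.9
shift tool mm [-8.616  -0.4587 -2.0428] turn [ 0.0001 -0.0006  0.002 ] t 7.175 pos [563.3823  -2.9484 120.4621] F [-1.0161 -1.2855 -3.92  ] w 0.023292101358764132 59.859411120414734
```

```bash
python3 -m creep '[[[-8.5,0,0],[0,0,0]],[[0,0,-5],[0,0,0]],[[0,0,0],[0,0,0]]]' |grep -E "eef|ft"
python3 -m creep '[[[0,0,-3],[0,0,0]],[[0,0,0],[0,0,0]]]' |grep -E "eef|ft"
python3 -m creep '[[[0,0,-3],[0,0,0]],[[0,0,0],[0,0,0]]]' |grep -E "eef|ft"
python3 g.py 572 -2.5 122.5 1.674
```

```text
eef_pos: [0.572, -0.003, 0.1265]
ft_force: [0.1, -0.0, -3.6]
eef_pos: [0.5719, -0.003, 0.1293]
ft_force: [-0.3, -1.4, -3.3]
eef_pos: [0.5713, -0.0029, 0.1307]
ft_force: [1.8, 0.1, -10.4]
shift tool mm [-0.7709  0.3382  8.2338] turn [ 0.0001 -0.0016  0.001 ] t 8.05 pos [571.2819  -2.9163 130.735 ] F [  1.8331   0.1191 -10.3548] w 0.023562751557766333 60.11218965053558
```

```bash
s(){ grep -E "eef|ft"|tr '\n' ' ';echo; }
python3 -m creep '[[[0,2,0],[0,0,0]],[[0,0,0],[0,0,0]]]' |s
python3 -m creep '[[[0,2,0],[0,0,0]],[[0,0,0],[0,0,0]]]' |s
python3 -m creep '[[[0,2,0],[0,0,0]],[[0,0,0],[0,0,0]]]' |s
python3 -m creep '[[[0,2,0],[0,0,0]],[[0,0,0],[0,0,0]]]' |s
```

```text
eef_pos: [0.5711, -0.0022, 0.1309] ft_force: [1.8, -5.3, -13.5] 
eef_pos: [0.5707, -0.0003, 0.1308] ft_force: [0.9, -5.0, -13.5] 
eef_pos: [0.5704, 0.0017, 0.1308] ft_force: [1.4, -4.7, -12.2] 
eef_pos: [0.57, 0.0037, 0.1308] ft_force: [1.2, -4.7, -13.1]
```

```bash
s(){ grep -E "eef|ft"|tr '\n' ' ';echo; }
python3 -m creep '[[[0,2,0],[0,0,0]],[[0,0,0],[0,0,0]]]' |s
python3 -m creep '[[[0,2,0],[0,0,0]],[[0,0,0],[0,0,0]]]' |s
python3 -m creep '[[[0,2,0],[0,0,0]],[[0,0,0],[0,0,0]]]' |s
python3 -m creep '[[[0,2,0],[0,0,0]],[[0,0,0],[0,0,0]]]' |s
```

```text
eef_pos: [0.5698, 0.0058, 0.1309] ft_force: [1.1, -5.7, -12.9] 
eef_pos: [0.5695, 0.0078, 0.1308] ft_force: [1.0, -4.8, -12.9] 
eef_pos: [0.5693, 0.0098, 0.1308] ft_force: [0.0, -5.5, -12.8] 
eef_pos: [0.5691, 0.0119, 0.1309] ft_force: [1.3, -4.9, -13.5]
```

```bash
s(){ grep -E "eef|ft"|tr '\n' ' ';echo; }
python3 -m creep '[[[0,0,4],[0,0,0]],[[0,-14,0],[0,0,0]],[[0,0,-4],[0,0,0]],[[0,0,0],[0,0,0]]]' |s
python3 g.py 571.9 -2 131 1.674
python3 -m creep '[[[0,-2,0],[0,0,0]],[[0,0,0],[0,0,0]]]' |s
python3 -m creep '[[[0,-2,0],[0,0,0]],[[0,0,0],[0,0,0]]]' |s
python3 -m creep '[[[0,-2,0],[0,0,0]],[[0,0,0],[0,0,0]]]' |s
```

```text
eef_pos: [0.5716, -0.002, 0.1309] ft_force: [2.7, -3.7, -14.7] 
shift tool mm [-0.3069 -0.0743 -0.1055] turn [-0.0016 -0.0008 -0.    ] t 10.55 pos [571.587   -1.9579 130.8946] F [  2.735   -3.6762 -14.7003] w 0.022960149476362778 61.4095401763916
eef_pos: [0.5715, -0.0024, 0.131] ft_force: [3.9, -0.6, -16.0] 
eef_pos: [0.5716, -0.0031, 0.1311] ft_force: [2.8, 4.1, -17.5] 
eef_pos: [0.5717, -0.0037, 0.131] ft_force: [3.5, 6.9, -18.4]
```

```bash
s(){ grep -E "eef|ft"|tr '\n' ' ';echo; }
python3 -m creep '[[[0,0,1],[0,0,0]],[[0,-2,0],[0,0,0]],[[0,0,0],[0,0,0]]]' |s
python3 -m creep '[[[0,-2,0],[0,0,0]],[[0,0,0],[0,0,0]]]' |s
python3 -m creep '[[[0,-2,0],[0,0,0]],[[0,0,0],[0,0,0]]]' |s
python3 g.py 571.9 -2 131 1.674
python3 -m creep '[[[0,-2,0],[0,0,0]],[[0,0,0],[0,0,0]]]' |s
```

```text
eef_pos: [0.5716, -0.0063, 0.1309] ft_force: [0.7, 5.0, -12.8] 
eef_pos: [0.5715, -0.0084, 0.1309] ft_force: [1.0, 5.1, -12.8] 
eef_pos: [0.5735, -0.0134, 0.1326] ft_force: [0.6, 0.3, -3.1] 
shift tool mm [ 0.4047 11.5008  1.5781] turn [-0.0019  0.0023  0.0009] t 12.175 pos [573.4941 -13.3938 132.601 ] F [ 0.5716  0.2653 -3.0502] w 0.023279175942621674 62.96334743499756
eef_pos: [0.5738, -0.0154, 0.1321] ft_force: [0.2, 0.2, -3.0]
```

```bash
s(){ grep -E "eef|ft"|tr '\n' ' ';echo; }
python3 -m creep '[[[0,0.5,-2],[0,0,0]],[[0,0,0],[0,0,0]]]' |s
python3 -m creep '[[[0,0,-2],[0,0,0]],[[0,0,0],[0,0,0]]]' |s
python3 -m creep '[[[0,0,-2],[0,0,0]],[[0,0,0],[0,0,0]]]' |s
```

```text
eef_pos: [0.5732, -0.0144, 0.1332] ft_force: [0.4, 0.5, -3.1] 
eef_pos: [0.5731, -0.0144, 0.135] ft_force: [0.4, -0.6, -3.8] 
eef_pos: [0.5729, -0.0145, 0.1365] ft_force: [0.2, -0.9, -5.3]
```

```bash
s(){ grep -E "eef|ft"|tr '\n' ' ';echo; }
python3 -m creep '[[[0,0,-2],[0,0,0]],[[0,0,-2],[0,0,0]],[[0,0,-1],[0,0,0]],[[0,0,0],[0,0,0]]]' |s
python3 -m creep '[[[0,0,-2],[0,0,0]],[[0,0,-2],[0,0,0]],[[0,0,-2],[0,0,0]],[[0,0,0],[0,0,0]]]' |s
python3 g.py 573 -14.4 156 1.674
```

```text
eef_pos: [0.5725, -0.0151, 0.1412] ft_force: [1.9, -5.4, -12.5] 
eef_pos: [0.5725, -0.0152, 0.1476] ft_force: [1.4, -5.6, -11.4] 
shift tool mm [-0.5936  0.731  -8.4414] turn [-0.0016 -0.0013  0.0003] t 14.175 pos [572.4756 -15.2032 147.5606] F [  1.4123  -5.5723 -11.3842] w 0.023502122833043135 61.79454267024994
```

```bash
s(){ grep -E "eef|ft"|tr '\n' ' ';echo; }
python3 -m creep '[[[0,-0.7,-2],[0,0,0]],[[0,0,-2],[0,0,0]],[[0,0,-2],[0,0,0]],[[0,0,-1],[0,0,0]],[[0,0,0],[0,0,0]]]' |s
python3 -m creep '[[[0,0,-1],[0,0,0]],[[0,0,-1],[0,0,0]],[[0,0,0],[0,0,0]]]' |s
python3 g.py 573 -14.4 156 1.674
```

```text
eef_pos: [0.5726, -0.0155, 0.1549] ft_force: [0.0, -5.0, -11.9] 
eef_pos: [0.5725, -0.0156, 0.1569] ft_force: [0.3, -5.6, -11.3] 
shift tool mm [-0.5749  1.1361  0.9203] turn [-0.0011 -0.001   0.0006] t 15.175 pos [572.5468 -15.5884 156.9222] F [  0.2723  -5.5578 -11.3361] w 0.0234396753553075 61.8427848815918
```

```bash
s(){ grep -E "eef|ft"|tr '\n' ' ';echo; }
python3 -m creep '[[[0,0,6],[0,0,0]],[[0,0,7],[0,0,0]],[[0,0,7],[0,0,0]],[[0,0,5],[0,0,0]],[[0,0,0],[0,0,0]],[[0,0,0],[0,0,0]]]' |s
python3 g.py 572.6 -15 128 1.674
```

```text
eef_pos: [0.573, -0.0148, 0.1318] ft_force: [0.5, -0.2, -3.0] 
shift tool mm [ 0.4553 -0.149   3.8187] turn [ 0.0004 -0.      0.0012] t 15.925 pos [573.0376 -14.8058 131.8187] F [ 0.5359 -0.1786 -2.9705] w 0.02343446652941323 63.119412660598755
```

```bash
s(){ grep -E "eef|ft"|tr '\n' ' ';echo; }
python3 -m creep '[[[0,0,2],[0,0,0]],[[0,0,1.6],[0,0,0]],[[0,0,0],[0,0,0]],[[0,0,0],[0,0,0]]]' |s
python3 -m creep '[[[3,0,0],[0,0,0]],[[5,0,0],[0,0,0]],[[0,0,0],[0,0,0]]]' |s
python3 g.py 490 -23 128 1.674
```

```text
eef_pos: [0.5731, -0.015, 0.1282] ft_force: [0.9, 0.7, -2.4] 
eef_pos: [0.5645, -0.0159, 0.1282] ft_force: [-0.2, 0.7, -2.7] 
shift tool mm [74.8039  0.7108  0.2708] turn [ 0.     -0.0005  0.0009] t 16.8 pos [564.4733 -15.9372 128.2343] F [-0.1854  0.6656 -2.6813] w 0.02329461758986945 63.11418056488037
```

```bash
s(){ grep -E "eef|ft"|tr '\n' ' ';echo; }
python3 -m creep '[[[15,0,0],[0,0,0]],[[25,0,0],[0,0,0]],[[25,0,0],[0,0,0]],[[15,-10,0],[0,0,0]],[[15,-18,0],[0,0,0]],[[10,-18,0],[0,0,0]],[[0,0,4],[0,0,0]],[[0,0,6],[0,0,0]],[[0,0,0],[0,0,0]],[[0,0,0],[0,0,0]]]' |s
python3 g.py 465 -72 113.5 1.674
```

```text
eef_pos: [0.4656, -0.0721, 0.118] ft_force: [-0.2, 0.3, -3.9] 
shift tool mm [0.6131 0.1693 4.5406] turn [ 0.0002 -0.0002  0.0018] t 18.05 pos [465.6285 -72.1047 118.0404] F [-0.1518  0.3033 -3.9363] w 0.023434639323617477 63.126211166381836
```

```bash
s(){ grep -E "eef|ft"|tr '\n' ' ';echo; }
python3 -m creep '[[[0,0,3],[0,0,0]],[[0,0,0],[0,0,0]],[[0,0,0],[0,0,0]]]' |s
python3 -m creep '[[[0,0,1],[0,0,0]],[[0,0,0],[0,0,0]],[[0,0,0],[0,0,0]]]' |s
python3 -m creep '[[[0,0,1],[0,0,0]],[[0,0,0],[0,0,0]],[[0,0,0],[0,0,0]]]' |s
```

```text
eef_pos: [0.4654, -0.0724, 0.1152] ft_force: [-0.8, 0.1, -2.2] 
eef_pos: [0.4654, -0.0726, 0.1142] ft_force: [-0.6, 0.4, -2.7] 
eef_pos: [0.4657, -0.0726, 0.1141] ft_force: [-3.0, -0.4, 6.5]
```

```bash
s(){ grep -E "eef|ft|width"|tr '\n' ' ';echo; }
python3 -m creep '[[[0,0,-0.7],[0,0,0]],[[0,0,0],[0,0,0]]]' |s
python3 -m creep '[[[0,0,0],[0,0,0]],[[0,0,0],[0,0,0]],[[0,0,0],[0,0,0]],[[0,0,-10],[0,0,0]],[[0,0,-30],[0,0,0]],[[0,0,-45],[0,0,0]],[[0,0,-40],[0,0,0]],[[0,0,0],[0,0,0]]]' 85|s
python3 - <<'E'
from h import *
np.set_printoptions(precision=4,suppress=True)
p=vision.camera('top');P=cloud(p);x,y,z=[P[...,i] for i in range(3)]
m=(abs(x-.573)<.05)&(abs(y+.002)<.04)&(z>.095)&(z<.13);print('bush',m.sum(),np.median(P[m],0),cv2.minEnclosingCircle(P[m][:,:2].astype(np.float32)*1000))
cv2.imwrite('pics/t2.png',cv2.resize(p['image'][180:360,200:480],None,fx=2.5,fy=2.5))
for q in ('tray_spot','tray'):
  for r in vision.place_of(p,q)[:2]: print(q,r,atz(p,r['position'],.005))
E
python3 g.py 572 -2.5 200 1.674
```

```text
eef_pos: [0.4657, -0.0726, 0.1141] ft_force: [-1.0, -0.7, 2.7] grip_width: 0.0232 
eef_pos: [0.4679, -0.0729, 0.2432] ft_force: [0.8, -0.3, 1.3] grip_width: 0.0851 
bush 210 [0.5731 0.0013 0.1018] ((572.5995483398438, 1.300484538078308), 18.362808227539062)
tray_spot {'position': [440.0, 258.3], 'score': 0.97} [ 0.5459 -0.3704  0.005 ]
tray {'position': [416.9, 249.1], 'score': 0.87} [ 0.5691 -0.3157  0.005 ]
shift tool mm [-113.7288   58.4492   38.4813] turn [ 0.0002 -0.0007  0.001 ] t 20.575 pos [464.9936 -72.4637 238.5496] F [-0.3159  0.4359  0.3159] w 0.08513521636043683 0.0
```

View pics/t2.png

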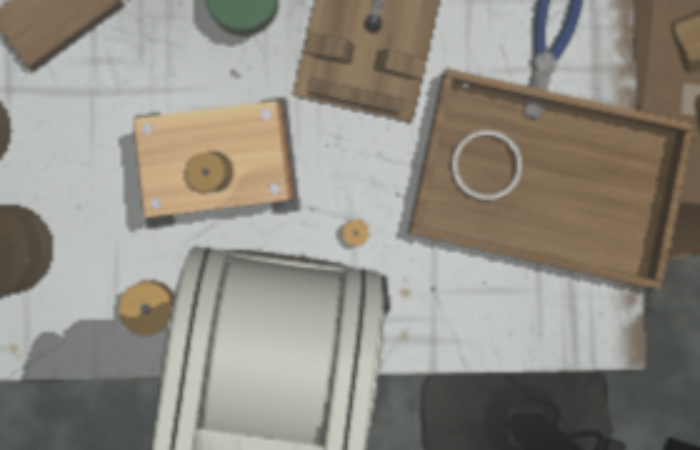

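```bash
python3 -m creep '[[[-38,20,0],[0,0,0]],[[-38,20,5],[0,0,0]],[[-38,20,25],[0,0,0]],[[0,0,40],[0,0,0]],[[0,0,40],[0,0,0]],[[0,0,10],[0,0,0]],[[0,0,0],[0,0,0]],[[0,0,0],[0,0,0]]]' >/dev/null
python3 g.py 572.5 -0.5 88 1.674
```

```text
shift tool mm [ 1.2749  0.7903 32.6597] turn [-0.0004  0.003   0.0007] t 21.575 pos [573.751   -1.1525 120.6637] F [-0.2928 -0.1962  0.4502] w 0.0849744987895935 0.0
```

```bash
s(){ grep -E "eef|ft|grip|grasp"|tr '\n' ' ';echo; }
python3 -m creep '[[[1,1,20],[0,0,0]],[[0,0,8],[0,0,0]],[[0,0,4],[0,0,0]],[[0,0,0],[0,0,0]]]'|s
python3 -m creep '[[[0,0,0],[0,0,0]],[[0,0,0],[0,0,0]],[[0,0,0],[0,0,0]],[[0,0,0],[0,0,0]],[[0,0,0],[0,0,0]]]' 28|s
python3 g.py 572.5 -0.5 87 1.674
```

```text
eef_pos: [0.5717, -0.0001, 0.0874] ft_force: [-0.2, -0.9, -0.1] grip_width: 0.0848 grasp_force: 0.0 
eef_pos: [0.5719, -0.001, 0.0874] ft_force: [0.3, -3.9, 2.3] grip_width: 0.0346 grasp_force: 57.7 
shift tool mm [-0.6283  0.4319  0.3853] turn [-0.0017  0.001   0.0003] t 22.7 pos [571.9193  -0.9938  87.3854] F [ 0.2764 -3.9122  2.3035] w 0.03459179055710611 57.69604682922363
```

```bash
s(){ grep -E "eef|ft|grip|grasp"|tr '\n' ' ';echo; }
python3 -m creep '[[[0,0,-2],[0,0,0]],[[0,0,-2],[0,0,0]],[[0,0,-2],[0,0,0]],[[0,0,0],[0,0,0]]]'|s
python3 -m creep '[[[0,0,-3],[0,0,0]],[[0,0,-3],[0,0,0]],[[0,0,-3],[0,0,0]],[[0,0,-4],[0,0,0]],[[0,0,-10],[0,0,0]],[[0,0,-10],[0,0,0]],[[0,0,-20],[0,0,0]],[[0,0,-20],[0,0,0]],[[0,0,0],[0,0,0]]]'|s
python3 - <<'E'
from h import *
np.set_printoptions(precision=4,suppress=True)
o=bot.get_obs();p=vision.camera('wrist');q=vision.camera('scene');cv2.imwrite('pics/w3.png',p['image']);cv2.imwrite('pics/s3.png',cv2.resize(q['image'][120:420,200:520],None,fx=2,fy=2))
E
```

```text
eef_pos: [0.5708, -0.0004, 0.0914] ft_force: [2.0, -3.5, -8.1] grip_width: 0.0349 grasp_force: 58.2 
eef_pos: [0.5731, -0.0001, 0.1684] ft_force: [0.7, 0.4, -2.1] grip_width: 0.0345 grasp_force: 59.3
```

View pics/s3.png

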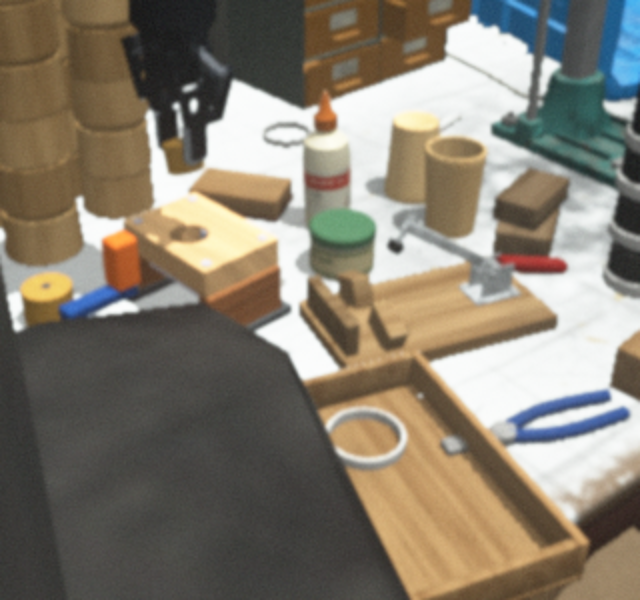

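```bash
python3 -m creep '[[[4,-25,0],[0,0,0]],[[8,-46,0],[0,0,0]],[[8,-46,0],[0,0,0]],[[8,-46,0],[0,0,0]],[[8,-46,0],[0,0,0]],[[8,-46,0],[0,0,0]],[[8,-46,0],[0,0,0]],[[8,-45,0],[0,0,0]],[[2,-21,0],[0,0,0]],[[0,0,0],[0,0,0]],[[0,0,0],[0,0,0]]]' >/dev/null
python3 g.py 549 -371 40 1.674
python3 - <<'E'
from h import *
np.set_printoptions(precision=4,suppress=True)
o=bot.get_obs();p=vision.camera('wrist');cv2.imwrite('pics/w4.png',p['image'])
E
```

```text
shift tool mm [ -1.5751  -0.8581 124.7889] turn [ 0.0019 -0.0015  0.0014] t 25.8 pos [ 547.5591 -370.526   164.7926] F [ 0.1641  0.1494 -1.976 ] w 0.034190313259529655 59.270376563072205
```

View pics/w4.png

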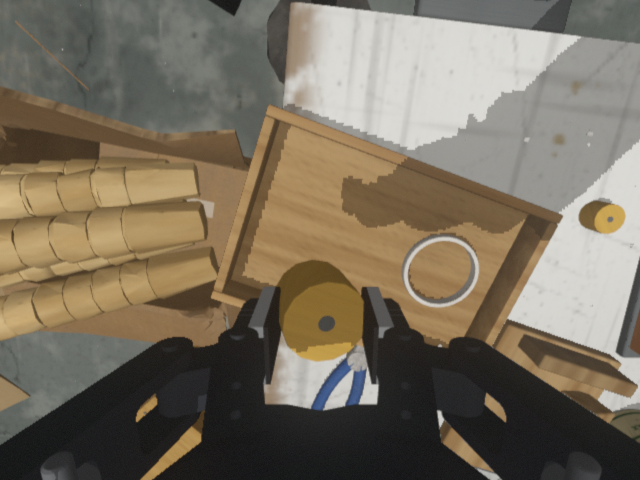

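Run:
```python
from h import *
np.set_printoptions(precision=4,suppress=True)
o=bot.get_obs();p=vision.camera('wrist')
A=[atz(p,u,.037,o)[:2] for u in((268,108),(562,215),(215,297))]
c=(A[1]+A[2])/2;ey=(A[0]-A[1]);L=np.linalg.norm(ey);ey/=L;ex=np.array([ey[1],-ey[0]])
print(A,L,np.linalg.norm(A[2]-A[0]),c,'spot',c-.008*ex+.05*ey,ex,ey)
```

```text
[array([ 0.4594, -0.4168]), array([ 0.5129, -0.1862]), array([ 0.6099, -0.4506])] 0.23678457452254026 0.15424901432995944 [ 0.5614 -0.3184] spot [ 0.5579 -0.3689] [-0.9741  0.2261] [-0.2261 -0.9741]
```

```bash
s(){ grep -E "eef|ft|grip|grasp"|tr '\n' ' ';echo; }
python3 -m creep '[[[-1,-1,30],[0,0,0]],[[0,0,40],[0,0,0]],[[0,0,40],[0,0,0]],[[0,0,10],[0,0,0]],[[0,0,0],[0,0,0]],[[0,0,0],[0,0,0]]]'|s
python3 g.py 549 -371 18 1.674
```

```text
eef_pos: [0.5506, -0.3731, 0.0484] ft_force: [-0.4, 0.3, -1.5] grip_width: 0.0345 grasp_force: 59.3 
shift tool mm [ 1.5101  2.3847 30.3402] turn [-0.0027  0.0032  0.0015] t 26.65 pos [ 550.6472 -373.1433   48.3511] F [-0.4191  0.2804 -1.4529] w 0.03446410103060848 59.28180634975433
```

```bash
s(){ grep -E "eef|ft|grip|grasp"|tr '\n' ' ';echo; }
python3 -m creep '[[[-2,2,12],[0,0,0]],[[0,0,10],[0,0,0]],[[0,0,4],[0,0,0]],[[0,0,0],[0,0,0]]]'|s
python3 -m creep '[[[0,0,3],[0,0,0]],[[0,0,0],[0,0,0]]]'|s
python3 -m creep '[[[0,0,2],[0,0,0]],[[0,0,0],[0,0,0]]]'|s
```

```text
eef_pos: [0.5514, -0.3702, 0.0217] ft_force: [-1.4, 2.0, 8.2] grip_width: 0.0346 grasp_force: 59.6 
eef_pos: [0.552, -0.3703, 0.0214] ft_force: [-5.5, 4.5, 19.4] grip_width: 0.0345 grasp_force: 60.3 
eef_pos: [0.5522, -0.3704, 0.0212] ft_force: [-7.0, 5.3, 27.5] grip_width: 0.0347 grasp_force: 61.1
```

```bash
s(){ grep -E "eef|ft|grip|grasp"|tr '\n' ' ';echo; }
python3 -m creep '[[[0,0,-4.5],[0,0,0]],[[0,0,0],[0,0,0]]]'|s
python3 -m creep '[[[0,0,0],[0,0,0]],[[0,0,0],[0,0,0]],[[0,0,0],[0,0,0]],[[0,0,-10],[0,0,0]],[[0,0,-30],[0,0,0]],[[0,0,-40],[0,0,0]],[[0,0,-50],[0,0,0]],[[40,0,-20],[0,0,0]],[[50,0,0],[0,0,0]],[[40,0,0],[0,0,0]],[[0,0,0],[0,0,0]],[[0,0,0],[0,0,0]]]' 75|s
python3 - <<'E'
from h import *
np.set_printoptions(precision=4,suppress=True)
p=vision.camera('top');q=vision.camera('wrist');o=bot.get_obs()
P=cloud(q,o);x,y,z=[P[...,i] for i in range(3)]
m=(abs(x-.553)<.04)&(abs(y+.37)<.04)&(z>.02);print(m.sum(),np.median(P[m],0),z[m].max(),cv2.minEnclosingCircle(P[m&(z>.03)][:,:2].astype(np.float32)*1000))
a=cv2.resize(p['image'][130:350,190:490],(545,400));cv2.imwrite('pics/f.png',np.vstack([a[:, :]]))
b=cv2.resize(q['image'],(534,400))
c=np.hstack([a,b]);cv2.imwrite('pics/f.png',cv2.resize(c,(800,int(400*800/c.shape[1]))))
E
```

```text
eef_pos: [0.5516, -0.3704, 0.0217] ft_force: [-3.0, 3.5, 12.2] grip_width: 0.0343 grasp_force: 60.3 
eef_pos: [0.4222, -0.3842, 0.1702] ft_force: [1.0, -0.1, -0.7] grip_width: 0.0752 grasp_force: 0.0 
1279 [ 0.5483 -0.3756  0.0321] 0.03450505134814946 ((551.961669921875, -375.1571350097656), 18.113059997558594)
```

View pics/f.png

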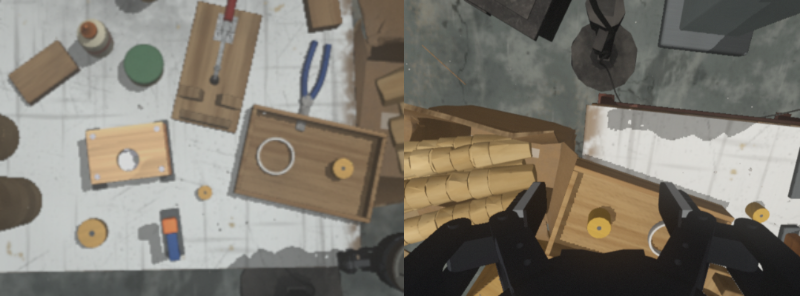

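The left half (top view) shows the bush standing at (343,168) on the tray floor, with its top face at z ≈ 33 mm. The tool stands at (171,235), clear of the jig. The pocket is empty, and the tin, bottle and block are where they were.

```bash
python3 -c "
from workcell import bot,workorder
print(bot.get_obs()['clock'],workorder.job_done())"
```

```text
the job is handed in; nothing more can be done
29.5 None
```

I pushed the bush up from below, stood the tool on the table clear of the jig, and set the bush upright on the tray floor. The tin, bottle and sanding block did not move. I handed the job in at 29.5 s; no verdict came back.

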